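# Clamp a jaw insert in the spring holder

## Task

Load the small serrated steel jaw insert into the spring-loaded holder, teeth up, ready for brushing out. Holding the insert above the rail, press its end against the red sprung jaw to force the jaw open and hold it so while you lower the insert flat onto the rail, then let go so that the jaw pushes it home under the lip of the dark fixed stop and keeps it clamped. Leave the other things on the bench where they are.

Things in the scene. Friction and masses are not known exactly. Their poses are not given: they have to be found in the camera images.
- insert: Serrated grey steel jaw insert, a block 25 mm wide (its x), 50 mm long (its y) and 12 mm high with the ridges on top, 0.11 kg, lying loose on the bench with the teeth up. Origin: centre of its underside; z up. It may go into the holder either end first.
- holder: Spring holder, screwed to the bench. Grey base 64 x 130 mm, 12 mm high. Origin: bench level, straight below seat; z up, y along its rail from the dark fixed stop (at -y) to the red sprung jaw (at +y). The base spans y = -52 to +78 mm. The steel rail, top 40 mm above the bench, is 18 mm wide: fingers gripping the long sides of the insert pass down beside it, clear for 28 mm below its top.
- seat (a point): On the rail's top, 40 mm above the bench, on its centre line: where the centre of the insert's underside ends when clamped. Axes as holder. The insert must go down with its centre about 9 to 13 mm on the jaw's side of here (y = +9 to +13 mm), the jaw held open by its end, to pass the lip; once let go, the spring slides it to y = 0.
- lip (a point): Middle of the front edge of the lip on the dark stop, at the lip's top: 19 mm behind seat (y = -19 mm) and 22 mm above the rail. The stop's face is at y = -25 mm, so the lip overhangs 6 mm; 18 mm of height is free under it. Two cheeks of the same height, 34 mm apart inside, reach to y = -17 mm and guide the insert's end. Carry the insert with its underside higher than this.
- jaw (a joint): Sliding red jaw, in m: 0 at rest, grows as it is pushed away from the stop (+y of holder), at most 0.030. At rest its face is at y = +15 mm, 40 mm from the stop: less than the insert's 50 mm. With the insert clamped home it reads 0.010. Spring: 3 N at rest, 4.5 N with the insert clamped, 7.5 N at the end of travel; it always springs back.
- jaw_top (a point): Top edge of the red jaw's flat face, in the middle of its width (36 mm), 44.5 mm above the rail; moves with the jaw. The jaw is 12 mm thick and its flat face reaches from 1.5 mm above the rail to here. Faces of jaw and stop are polished and slippery. Axes as seat.
- bin: Yellow open bin of screws, 66 x 100 mm, 32 mm high, origin under its centre; a bystander.
- tape: Roll of brown tape lying flat, 100 mm across, 25 mm high, origin under its centre; a bystander.
- hexkey: Black hexagon key lying flat, 45 x 125 mm, 10 mm high, origin under its centre; a bystander.
- bottle: White wash bottle with red cap, 68 mm across, 185 mm high, origin at its underside; a bystander.
Mind the look-alikes: they are no part of the job. What is meant by the insert is not orange or turquoise, and is the smaller of those in its own colour.

How it is judged:
On the way:
1. the insert, held over the rail, has pushed the red jaw open by more than 12 mm (value of joint jaw above 0.012 m and x of insert in the frame of seat between -0.02 and 0.02 m and z of insert in the frame of seat between -0.003 and 0.045 m), for 0.2 s.
At the end, for the whole second after the job is handed in: The insert lies flat on the rail, teeth up (tilt under 0.1 rad), its underside centre within 3 mm of the seat along the rail and in height and within 7 mm sideways, in line with the rail within 0.15 rad, the red jaw pressed on its end (jaw reading 7 to 13 mm), at rest (x of insert in the frame of seat between -0.007 and 0.007 m and y of insert in the frame of seat between -0.003 and 0.003 m and z of insert in the frame of seat between -0.003 and 0.003 m and angle between insert's own z axis and vertical below 0.1 rad and angle between the y axis of insert and the y axis of seat, either way round below 0.15 rad and value of joint jaw between 0.007 and 0.013 m and linear speed of insert below 0.02 m/s); the robot touches nothing.
It fails at once if a bystander (bin, tape, hexagon key or wash bottle) is moved more than 3 cm (distance of any of bin, tape, hexkey, bottle from where it was at the start of the episode above 0.03 m).
It also fails if it takes over 40 s, if anything falls off the work surface, if the arm or the gripper's body presses on something with over 40 N, if the wrist force passes 120 N, or if a joint passes its speed limit or range.

## Robot

A 7-joint arm with a two-finger parallel gripper is mounted at the origin on a cart in front of the work surface, level with it; the furniture and walls round the work are solid. World frame = base frame: x ahead of the robot, y to its left, z up, the work surface at z = 0. Lengths are in m, angles in rad, forces in N, time in s.
With the tool pointing down it reaches from about 0.425 to 0.95 m from the base axis. Payload 4.7 kg.
Tool frame: the origin (TCP) lies on the centre line of the jaws, within the pads' length; the fingertips stand robot.nose_length ahead of it and the grasp point (between the pads) lies 8 mm behind it (robot.nose_length is the distance from the TCP to the fingertips, in m); z points along the fingers, x is the direction in which the jaws open and shut, and the axes are right-handed (so a half turn about z gives the same grasp; the last joint's range is limited). The gripper opens to 85 mm and grips with 20 to 120 N. Pads are 22 mm wide; open, the fingers measure 114 mm over their backs; the gripper's body (76 mm by 85 mm) begins 54 mm behind the grasp point. The pads swing forward as they close: fully open they stand 13 mm farther back than shut.
Start: joints at [1.306, 0.469, -0.049, 1.532, 0.024, 1.141, -0.082], TCP at [0.158, -0.656, 0.242] pointing down, gripper open.
Joint ranges: [-2.59, 2.59], [-0.33, 1.99], [-1.39, 1.29], [0.1, 2.45], [-1.04, 4.18], [0.21, 1.99], [-2.66, 2.66]. Speed limits (rad/s): [2.57, 2.57, 3.14, 3.14, 3.14, 3.14, 3.14].

## Interface

Orientations are given as [roll, pitch, yaw] about the fixed x, y, z axes, in that order (R = Rz(yaw) Ry(pitch) Rx(roll)).
In Python, from plant import robot gives the robot as it stands. Calls block until the motion is done:
- robot.goto(position, orientation): joint-space move of the TCP to a pose.
- robot.move_straight(position, vel=0.15, attitude=None, contact_N=None): straight line of the TCP; attitude=None keeps the orientation; vel is the mean speed in m/s. With contact_N (N) it stops when the force on the tool has changed by that much, and returns True; else False.
- robot.move_joints(angles): joint-space move.
- robot.grip(opening, strength=None): opening from 0.0 (shut) to 1.0 (fully open); strength is the grip in N (None keeps the last); returns when the fingers have stopped.
- robot.sleep(seconds).
- robot.inverse_kinematics(position, orientation): joint angles nearest the present ones, or None.
- robot.sense(): the state.
- robot.grab_frame(name): name is "scene" or "top" or "wrist"; returns a dict with "image" (420x560x3 uint8, red, green, blue), "range_z" (420x560 float32, m along the optical axis (not along the pixel's ray), 0 where there is no reading), "fx", "fy", "cx", "cy" (pixels), "R" (3x3) and "t" (3): a world point X has camera coordinates R X + t. Camera axes: x right, y down, z forward; pixel columns grow to the right and rows downward; lengths in m; the calibration is good to about 2 mm. A picture is of the moment at which its call begins.
A pose or a line that the arm cannot do raises robot.IKError and nothing moves.
- robot.close_job(): hands the job in, once; it reports no verdict.
The state is a dict: "t": time; "joint_pos": joint angles; "joint_velocities": joint speeds; "effort": joint torques, N m; "tcp_pos": TCP position; "tcp_rot": TCP orientation; "wrist_force": force on the tool from outside, world axes, zero at the start; "torque": the same for the moment, N m; "opening": opening from 0.0 (shut) to 1.0 (fully open).
Only numpy, scipy, OpenCV 4.12 (cv2) and the standard library are available. Lean on these libraries where they do the work, as an engineer would, in place of code of your own. Each camera call takes 0.05 s, during which the arm holds its last target.

## Working session

There is one attempt and no reset: what is moved stays moved. The work goes in short steps, each a Python script; the robot and the scene stay as the last script left them, time stands still between calls to the robot, and variables do not carry over. Pictures are saved under pics/ and viewed, and the job is handed in when it is done.

```bash
mkdir -p pics; ls
cat > h.py <<'E'
import numpy as np, cv2
from plant import robot
def snap(n,f):
    d=robot.grab_frame(n); cv2.imwrite('pics/'+f+'.png',d['image'][:,:,::-1]); np.savez('pics/'+f+'.npz',**d); return d
def world(d,u,v,z=None):
    R,t=np.array(d['R']),np.array(d['t'])
    r=np.array([(u-d['cx'])/d['fx'],(v-d['cy'])/d['fy'],1.])
    if z is None: k=float(d['range_z'][int(round(v)),int(round(u))])
    else:
        o=-R.T@t; k=(z-o[2])/(R.T@r)[2]
    return R.T@(r*k-t)
E
python3 - <<'E'
from h import *
for n in ['top','scene']: d=snap(n,n+'0'); print(n,-np.array(d['R']).T@d['t'],d['fx'])
s=robot.sense(); print(s['t'],s['tcp_pos'],s['tcp_rot'],robot.nose_length,s['wrist_force'])
E
```

```text
pics
top [ 0.40001372 -0.11399658  0.93474961] 390.4297451533067
scene [ 0.21370205 -0.70142335  0.83267779] 415.0330572728957
0.1 [ 0.15758802 -0.65581592  0.24137365] [ 3.14150404e+00  1.76161031e-03 -1.33493007e+00] 0.011 [ 0.76588218 -0.17789337  0.54141266]
```

View pics/top0.png

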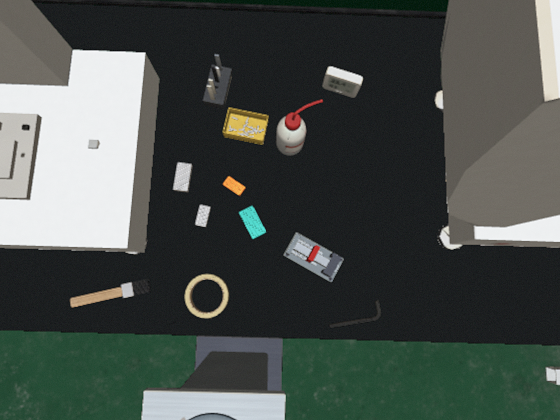

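View pics/scene0.png

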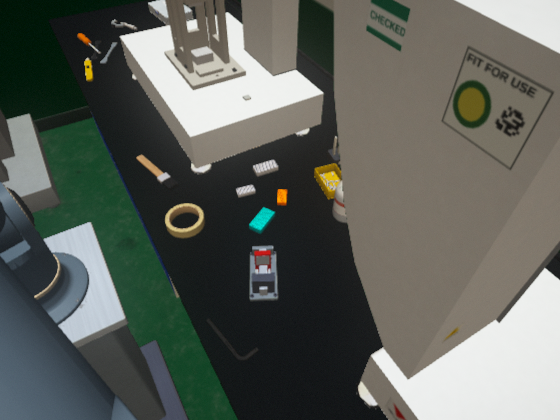

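Run:
```python
import cv2,numpy as np
im=cv2.imread('pics/top0.png')
a=cv2.resize(im[225:290,275:355],None,fx=7,fy=7,interpolation=cv2.INTER_CUBIC)
b=cv2.resize(im[195:235,180:225],None,fx=10,fy=10,interpolation=cv2.INTER_CUBIC)
cv2.imwrite('pics/c1.png',a);cv2.imwrite('pics/c2.png',b)
from h import *
d=dict(np.load('pics/top0.npz'))
print(d['R'])
for p in [(203,215),(182,177),(314,257),(150,150),(150,200),(293,135),(232,125),(217,85),(342,80),(206,296)]: print(p,world(d,*p).round(3))
m=(d['range_z']>0).mean();print(m)
```

```text
[[ 0.02895643 -0.9993916   0.01944106]
 [-0.98547094 -0.03179863 -0.16684088]
 [ 0.16735758 -0.01432749 -0.98579215]]
(203, 215) [0.549 0.047 0.01 ]
(182, 177) [0.64  0.103 0.013]
(314, 257) [ 0.453 -0.212  0.083]
(150, 150) [0.691 0.171 0.058]
(150, 200) [ 0.584  0.181 -0.003]
(293, 135) [ 0.719 -0.158  0.11 ]
(232, 125) [ 0.782 -0.01   0.001]
(217, 85) [0.876 0.03  0.025]
(342, 80) [ 0.881 -0.276  0.064]
(206, 296) [0.36  0.03  0.001]
0.9959523809523809
```

View pics/c1.png

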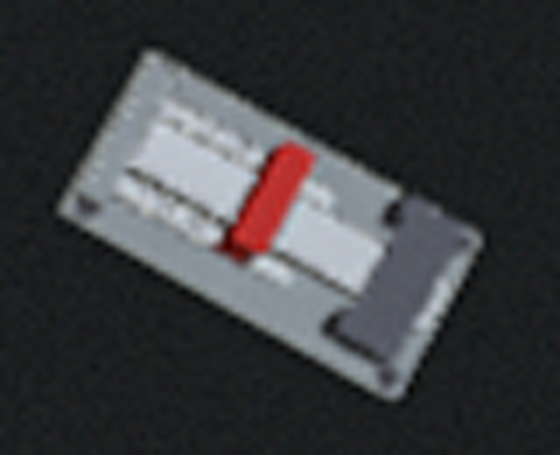

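View pics/c2.png

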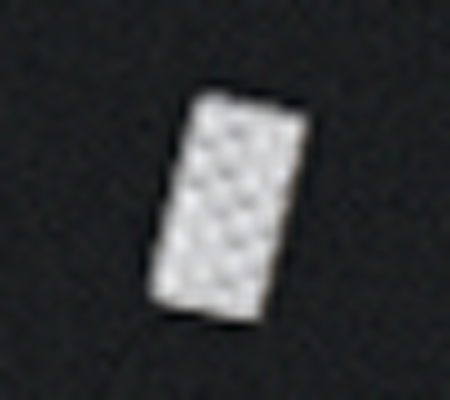

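Run:
```python
from h import *
d=dict(np.load('pics/top0.npz'))
def f(l,k,x0,y0,z): return np.array([world(d,(u+.5)/k-.5+x0,(v+.5)/k-.5+y0,z) for u,v in l])
H=f([(150,50),(480,240),(400,402),(60,210)],7,275,225,.012)
I=f([(200,93),(308,115),(260,320),(152,298)],10,180,195,.012)
J=f([(315,155),(270,250)],7,275,225,.0845)
L=f([(397,200),(345,320)],7,275,225,.062)
print(H,I,J,L,sep='\n')
y=(H[0]+H[3]-H[1]-H[2]);yw=np.arctan2(y[1],y[0]);print('holder y dir',np.degrees(yw),np.linalg.norm(y)/2)
e=y/np.linalg.norm(y);c=H.mean(0);print('seat',c-.013*e, 'range',np.hypot(*(c-.013*e)[:2]))
a=I[0]+I[1]-I[2]-I[3];print('ins c',I.mean(0),np.degrees(np.arctan2(a[1],a[0])),np.linalg.norm(a)/2,np.linalg.norm(I[0]-I[1]))
```

```text
[[ 0.51578588 -0.17604068  0.012     ]
 [ 0.45481816 -0.28868166  0.012     ]
 [ 0.40021736 -0.26192145  0.012     ]
 [ 0.46061467 -0.1468237   0.012     ]]
[[0.57579391 0.05687243 0.012     ]
 [0.57127324 0.03075293 0.012     ]
 [0.52138817 0.03929325 0.012     ]
 [0.52584774 0.06517978 0.012     ]]
[[ 0.47534923 -0.22333439  0.0845    ]
 [ 0.4454668  -0.20966401  0.0845    ]]
[[ 0.46376839 -0.2526193   0.062     ]
 [ 0.42531791 -0.23629648  0.062     ]]
holder y dir 61.9462460494945 0.12902944637930147
seat [ 0.45174512 -0.22983946  0.012     ] range 0.5068528712493658
ins c [0.54857576 0.0480246  0.012     ] -9.57906889492347 0.05062144043721801 0.02650782183637188
```

Run:
```python
from h import *
pi=np.pi
for y in (80.4,-99.6):
    print('pick',y,robot.inverse_kinematics([.5486,.048,.2],[pi,0,np.radians(y)]),robot.inverse_kinematics([.5486,.048,.013],[pi,0,np.radians(y)]))
for y in (152,-28):
    for p in ([.447,-.24,.12],[.457,-.22,.06],[.457,-.22,.12]):
        print('place',y,p,robot.inverse_kinematics(p,[pi,0,np.radians(y)]))
d=dict(np.load('pics/top0.npz'))
# heights of surroundings
for p in [(232,185),(252,222),(145,140),(145,230),(293,122),(340,80)]: print(p,world(d,*p).round(3))
```

```text
pick 80.4 [ 0.65716799  0.5546782  -1.12407489  1.83594991  0.55815143  1.11258708
  0.73329712] [ 0.2688221   0.64946745 -0.57156442  1.98114427  0.55522851  0.66951672
  0.74596741]
pick -99.6 [ 0.39844691  0.39962461 -0.71788608  1.84807301  0.30753182  1.00744302
 -2.18540491] [ 0.09999021  0.60083781 -0.34395884  1.99097886  0.34171612  0.60516419
 -2.21021413]
place 152 [0.447, -0.24, 0.12] [-0.40703245  0.58846104  1.11589768  2.08946702 -0.69216815  0.89674861
 -2.5206009 ]
place 152 [0.457, -0.22, 0.06] [ 1.21734314  0.79392295 -1.18238708  2.04272552  0.92087197  0.97731709
  2.19345424]
place 152 [0.457, -0.22, 0.12] [ 1.23430751  0.65182981 -1.17589468  2.0039571   0.73167852  0.99379246
  2.34381201]
place -28 [0.447, -0.24, 0.12] [ 0.77128664  0.38666812 -0.44449777  2.02807988  0.23386369  0.77503658
 -0.30142289]
place -28 [0.457, -0.22, 0.06] [ 0.69943002  0.48128055 -0.41832769  2.06851821  0.31510329  0.65200792
 -0.41816586]
place -28 [0.457, -0.22, 0.12] [ 0.73953854  0.38891341 -0.45995416  2.02775287  0.24249465  0.77676626
 -0.35358642]
(232, 185) [ 0.624 -0.019  0.014]
(252, 222) [ 0.535 -0.071  0.016]
(145, 140) [0.7   0.171 0.098]
(145, 230) [0.505 0.17  0.047]
(293, 122) [ 0.733 -0.156  0.149]
(340, 80) [ 0.88  -0.271  0.065]
```

Run:
```python
from h import *
robot.goto([.5486,.048,.2],[np.pi,0,np.radians(-99.6)])
robot.grip(0.55,60)
d=snap('wrist','w1'); s=robot.sense();print(s['t'],s['tcp_pos'],s['tcp_rot'],s['opening'],s['wrist_force'])
```

```text
3.4583 [0.54861429 0.04795875 0.19998659] [ 3.14156043e+00  1.12672128e-05 -1.73844846e+00] 0.5474821455719053 [ 0.47983762 -0.21561657  0.27469437]
```

View pics/w1.png

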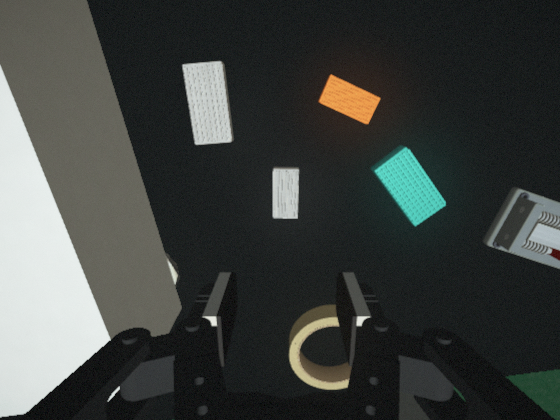

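Run:
```python
from h import *
d=dict(np.load('pics/w1.npz')); im=d['image'][150:235,255:320]
g=im.min(2); _,m=cv2.threshold(g,0,255,cv2.THRESH_OTSU)
m=cv2.morphologyEx(m,cv2.MORPH_CLOSE,np.ones((3,3)))
c=max(cv2.findContours(m,0,2)[0],key=cv2.contourArea)+[255,150]
q=cv2.boxPoints(cv2.minAreaRect(c)); print(q)
P=np.array([world(d,u,v,.012) for u,v in q]);print(P.mean(0))
for i in range(4):
    e=P[(i+1)%4]-P[i];print(np.linalg.norm(e),np.degrees(np.arctan2(e[1],e[0])))
cv2.imwrite('pics/c3.png',cv2.resize(im[:,:,::-1],None,fx=7,fy=7,interpolation=cv2.INTER_CUBIC))
```

```text
[[272. 168.]
 [298. 168.]
 [298. 218.]
 [272. 218.]]
[0.54836185 0.0484072  0.012     ]
0.024840521159938452 -99.62716897707429
0.050359031926981365 171.01569818493192
0.02608182097401462 80.37231150134161
0.05036016656013033 -10.396604803996498
```

View pics/c3.png

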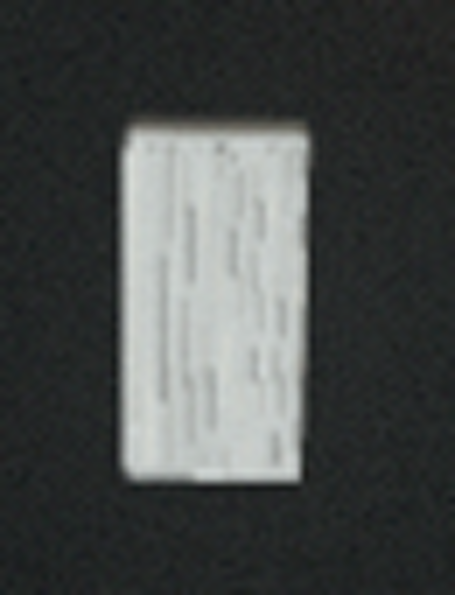

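The wrist view shows the insert upright at about (285,193), aligned with the tool and within 1 mm of the top-view position, so I'll grasp it now.

Run:
```python
from h import *
robot.move_straight([.5485,.0482,.05],vel=.2)
f=robot.move_straight([.5485,.0482,.0125],vel=.05,contact_N=8)
print(f,robot.sense()['tcp_pos'])
robot.grip(0,80); s=robot.sense();print(s['opening'],s['tcp_pos'],s['wrist_force'])
robot.move_straight([.5485,.0482,.2],vel=.2)
s=robot.sense();print(s['t'],s['opening'],s['wrist_force'])
snap('wrist','w2')
```

```text
False [0.54871007 0.04835533 0.01263266]
0.26759921453705 [0.54884471 0.04833271 0.01322003] [-1.22252526 -0.35297371  5.96348574]
6.675 0.2634270928698052 [-0.63677637  0.67771331 -0.96155976]
```

View pics/w2.png

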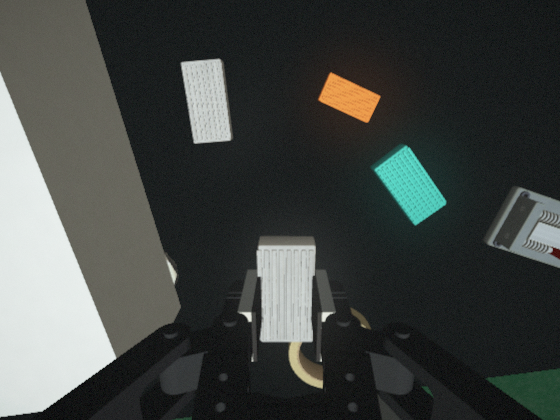

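Run:
```python
from h import *
robot.goto([.412,-.305,.25],[np.pi,0,np.radians(-27.5)])
d=snap('wrist','w3'); s=robot.sense();print(s['t'],s['tcp_pos'],s['opening'],s['joint_pos'])
```

```text
8.5083 [ 0.41248972 -0.30418258  0.24991417] 0.2669811998898031 [ 1.30939685  0.32250809 -0.92153644  1.86631874  0.28775733  1.09330737
 -0.20026879]
```

View pics/w3.png

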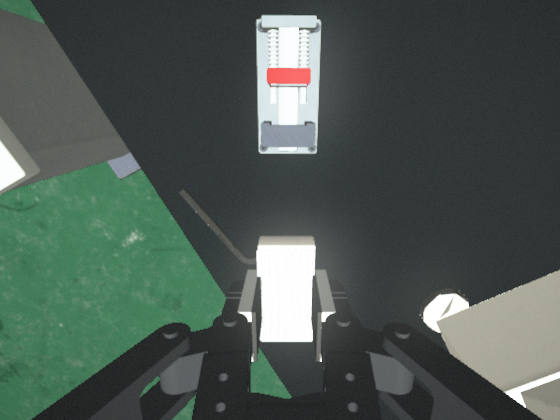

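Run:
```python
from h import *
im=cv2.imread('pics/w3.png')[5:160,240:340]
im=cv2.resize(im,None,fx=4,fy=4,interpolation=cv2.INTER_CUBIC)
cv2.imwrite('pics/c4.png',np.rot90(im).copy() if 0 else im)
```

```text
(no output)
```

View pics/c4.png

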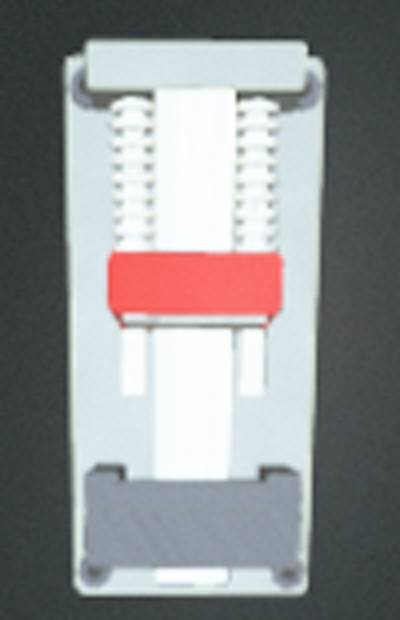

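Run:
```python
from h import *
d=dict(np.load('pics/w3.npz'))
def f(l,z): return np.array([world(d,(u+.5)/4-.5+240,(v+.5)/4-.5+5,z) for u,v in l])
B=f([(66,57),(324,57),(308,594),(77,592)],.012); L=f([(127,481),(258,481)],.062); J=f([(112,312),(277,312)],.0845); R=f([(156,110),(236,110),(233,470),(156,470)],.04)
yv=B[0]+B[1]-B[2]-B[3]; yr=R[0]+R[1]-R[2]-R[3]
print(np.linalg.norm(yv)/2,np.degrees(np.arctan2(yv[1],yv[0])),np.degrees(np.arctan2(yr[1],yr[0])))
for X in (L,J,B): e=X[0]-X[1]; print(np.degrees(np.arctan2(e[1],e[0]))-90,np.linalg.norm(e))
a=np.radians(62.5);e=np.array([np.cos(a),np.sin(a)]);n=np.array([e[1],-e[0]])
for nm,X,o in(('B',B,.013),('L',L,-.019),('J',J,.015),('R',R,0)):
    c=X.mean(0)[:2]; print(nm,'seat',c-o*e,'y,x coords',(c-o*e)@e,c@n)
u=world(d,256+24,85);print(u, 'jaw top z',world(d,289,76),'lip top z',world(d,288,135),'rail',world(d,288,110))
```

```text
0.1282587780457416 62.35507266438237 62.40071299162681
62.5417065074401 0.03004436249581496
62.53080712420001 0.03388106900593597
62.515807987067404 0.062390722337418825
B seat [ 0.45207019 -0.23044872] y,x coords 0.004332275532690144 0.5074005293004505
L seat [ 0.45164318 -0.23046517] y,x coords 0.004120507581952841 0.5070293684758612
J seat [ 0.45216564 -0.23005702] y,x coords 0.004723782082727718 0.5073043286809192
R seat [ 0.46216834 -0.21157775] y,x coords 0.025733830301415867 0.5076440590448789
[ 0.45226697 -0.21502203  0.08086951] jaw top z [ 0.46194732 -0.212569    0.08444118] lip top z [ 0.43894623 -0.25539492  0.06281428] rail [ 0.44900899 -0.23611522  0.04110034]
```

```bash
cat >> h.py <<'E'
a=np.radians(62.45);e=np.array([np.cos(a),np.sin(a)]);n=np.array([e[1],-e[0]]);S=np.array([.4520,-.2303])
ORI=[np.pi,0,a-np.pi/2]
def P(y,z): return [*(S+y*e),z]
def st(m=''):
    s=robot.sense();p=np.array(s['tcp_pos']);q=p[:2]-S;w=np.array(s['wrist_force'])
    print(m,round(s['t'],2),'y %.4f x %.4f z %.4f'%(q@e,q@n,p[2]),'F y %.2f x %.2f z %.2f'%(w[:2]@e,w[:2]@n,w[2]),'op %.3f'%s['opening'],np.round(s['tcp_rot'],3))
E
python3 - <<'E'
from h import *
st()
robot.move_straight(P(-.018,.13),vel=.15,attitude=ORI); st('above')
robot.move_straight(P(-.018,.082),vel=.08); st('down')
print(robot.move_straight(P(-.002,.082),vel=.03,contact_N=2.5)); st('contact')
snap('scene','s1');snap('wrist','w4')
E
python3 -c "
import cv2;im=cv2.imread('pics/s1.png')[200:330,200:330];cv2.imwrite('pics/s1c.png',cv2.resize(im,None,fx=4.5,fy=4.5,interpolation=2))"
```

```text
8.51 y -0.0838 x -0.0009 z 0.2499 F y 0.19 x -0.17 z -1.43 op 0.267 [-3.141  0.    -0.479]
above 9.57 y -0.0183 x 0.0006 z 0.1306 F y 0.50 x 0.30 z -1.59 op 0.263 [ 3.141e+00 -1.000e-03 -4.810e-01]
down 10.32 y -0.0177 x 0.0002 z 0.0820 F y 0.41 x 1.33 z -0.85 op 0.266 [-3.141 -0.    -0.481]
True
contact 10.73 y -0.0085 x -0.0003 z 0.0818 F y -3.22 x -0.13 z -1.43 op 0.264 [ 3.139e+00  1.000e-03 -4.810e-01]
```

View pics/s1c.png

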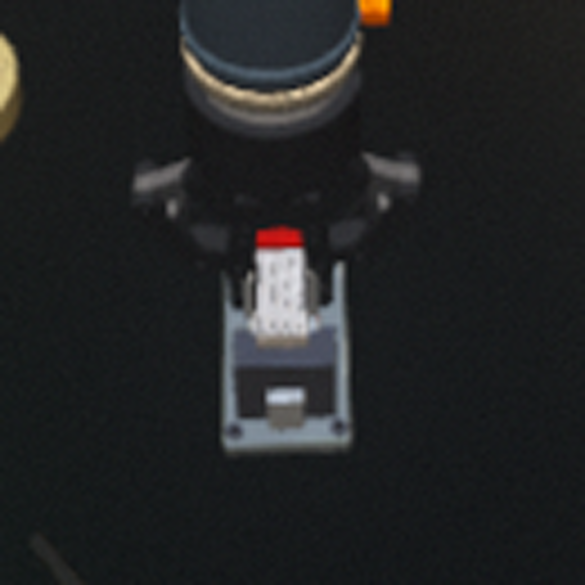

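View pics/w4.png

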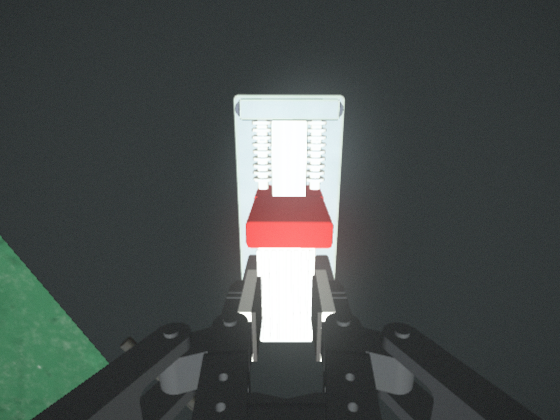

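The scene crop shows the insert above the stop, with its end meeting the red jaw's face at about (280,247). Contact came at y = −8.5 mm against a nominal −10 mm. Next: push, then lower.

```bash
python3 - <<'E'
from h import *
robot.move_straight(P(.012,.082),vel=.04); st('pushed')
robot.sleep(.3); st('hold'); snap('wrist','w5'); snap('top','t5'); snap('scene','s5')
E
python3 -c "
import cv2,numpy as np
im=cv2.imread('pics/s5.png')[200:330,200:330];w=cv2.imread('pics/w5.png')[80:360,220:360]
cv2.imwrite('pics/s5c.png',np.hstack([cv2.resize(im,(500,500),interpolation=2),cv2.resize(w,(250,500),interpolation=2)]))"
```

```text
pushed 11.51 y 0.0105 x -0.0008 z 0.0814 F y -6.54 x -0.75 z -0.57 op 0.259 [ 3.138  0.004 -0.483]
hold 11.81 y 0.0104 x -0.0008 z 0.0814 F y -6.00 x -1.61 z -0.47 op 0.268 [ 3.138  0.004 -0.483]
```

View pics/s5c.png

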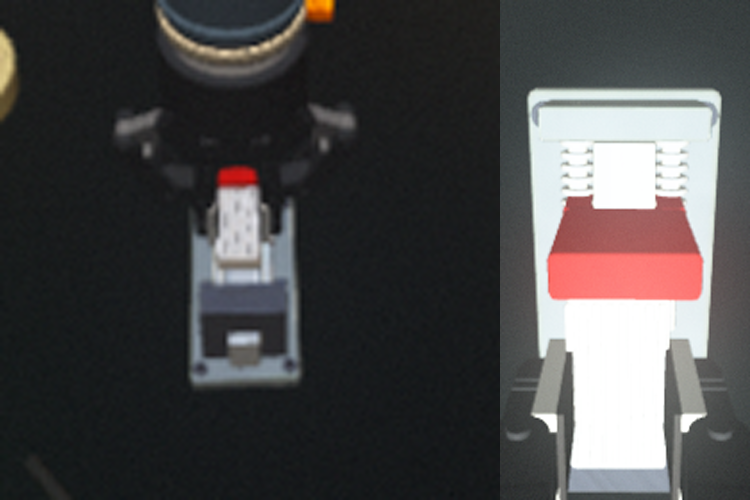

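```bash
python3 - <<'E'
from h import *
robot.move_straight(P(.0138,.082),vel=.03); st('pushed')
print(robot.move_straight(P(.0138,.057),vel=.04,contact_N=12)); st('low')
print(robot.move_straight(P(.0138,.052),vel=.015,contact_N=5)); st('down')
snap('wrist','w6'); snap('scene','s6')
E
python3 -c "
import cv2,numpy as np
im=cv2.imread('pics/s6.png')[200:330,200:330];w=cv2.imread('pics/w6.png')[80:360,220:360]
cv2.imwrite('pics/s6c.png',np.hstack([cv2.resize(im,(500,500),interpolation=2),cv2.resize(w,(250,500),interpolation=2)]))"
```

```text
pushed 12.21 y 0.0121 x -0.0008 z 0.0814 F y -5.77 x -0.34 z -1.40 op 0.265 [ 3.138  0.004 -0.483]
False
low 12.98 y 0.0120 x -0.0008 z 0.0563 F y -6.56 x 0.27 z -3.00 op 0.265 [ 3.138  0.004 -0.483]
True
down 13.29 y 0.0113 x -0.0003 z 0.0532 F y -1.21 x -1.55 z 5.30 op 0.264 [ 3.136  0.004 -0.484]
```

View pics/s6c.png

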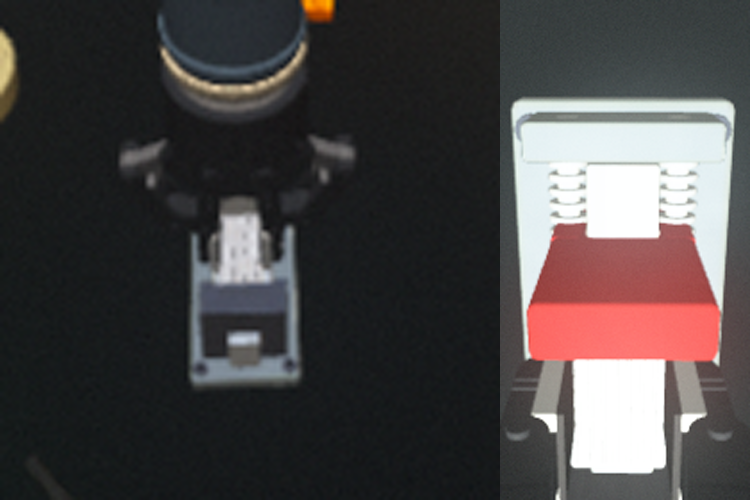

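The height matches the rail contact I expected (z = 0.0532), so I'm releasing it.

```bash
python3 - <<'E'
from h import *
robot.grip(.55); robot.sleep(.4); st('open')
snap('wrist','w7'); 
robot.move_straight(P(.0138,.15),vel=.1); st('up')
robot.move_straight(P(-.08,.25),vel=.2)
st();snap('wrist','w8'); snap('scene','s8');snap('top','t8')
E
python3 -c "
import cv2,numpy as np
im=cv2.imread('pics/s8.png')[220:310,220:310];w=cv2.imread('pics/w8.png')[0:160,240:340]
cv2.imwrite('pics/s8c.png',np.hstack([cv2.resize(im,(400,592),interpolation=2),cv2.resize(w,(370,592),interpolation=2)]))"
```

```text
open 14.15 y 0.0102 x -0.0011 z 0.0524 F y 0.55 x 0.35 z -0.57 op 0.550 [ 3.135  0.006 -0.484]
up 15.32 y 0.0136 x -0.0005 z 0.1494 F y 0.36 x 0.29 z 0.00 op 0.549 [ 3.135  0.007 -0.484]
 16.16 y -0.0791 x -0.0007 z 0.2491 F y 1.09 x -0.01 z -0.50 op 0.549 [ 3.136  0.007 -0.483]
```

View pics/s8c.png

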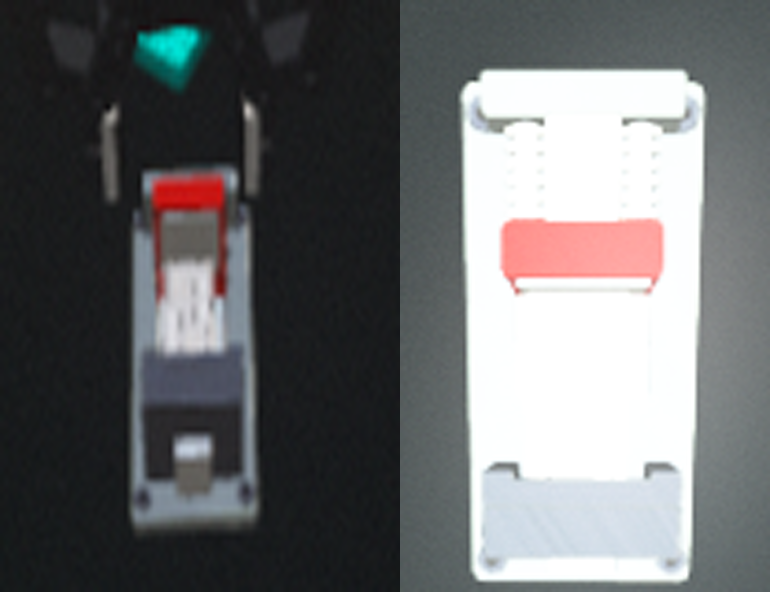

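View pics/t8.png

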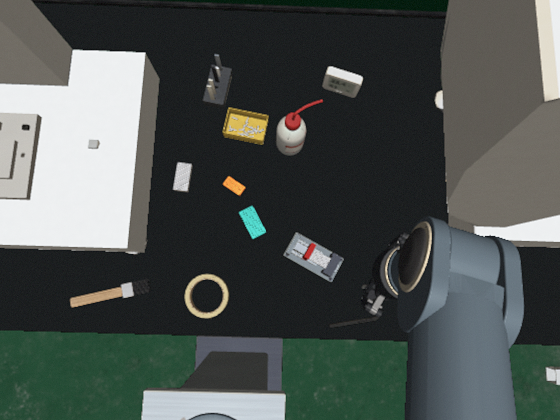

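```bash
python3 - <<'E'
from h import *
d=dict(np.load('pics/w8.npz'))
for u in (508,658):
    w=world(d,u-400+0,0,0) if 0 else world(d,(u-400+.5)/3.7-.5+240,(278+.5)/3.7-.5,.0845); q=w[:2]-S; print('jaw y',q@e,'x',q@n)
# depth points in holder frame around insert
v,u=np.mgrid[40:150,250:330]; v=v.ravel();u=u.ravel()
k=d['range_z'][v,u].astype(float); r=np.stack([(u-d['cx'])/d['fx'],(v-d['cy'])/d['fy'],np.ones(len(u))])*k
W=(d['R'].T@(r-np.array(d['t'])[:,None])).T; q=W[:,:2]-S; Y=q@e;X=q@n;Z=W[:,2]
for y in np.arange(-.024,.034,.004):
    m=(abs(Y-y)<.002)&(abs(X)<.008); print('%.3f'%y,np.round(np.median(Z[m]),4) if m.any() else None, end=' | ')
m=(Y>-.015)&(Y<.018)&(Z>.046)&(Z<.06); print('\nx extent',X[m].min(),X[m].max(),m.sum())
A=np.c_[X[m],Y[m],np.ones(m.sum())];print('plane slopes',np.linalg.lstsq(A,Z[m],rcond=None)[0])
m2=m&(Y>-.012)&(Y<.016)
for y0,y1 in((-.012,-.004),(-.004,.004),(.004,.014)):
    k=(Y>y0)&(Y<y1)&(Z>.046)&(Z<.06);print(np.percentile(X[k],[2,98]))
E
python3 -c "
import cv2;im=cv2.imread('pics/t8.png')[225:290,275:355];cv2.imwrite('pics/t8c.png',cv2.resize(im,None,fx=7,fy=7,interpolation=2))"
```

```text
jaw y 0.024940183719447114 x -0.016294690399346733
jaw y 0.02482537249106993 x 0.016615363536009866
-0.024 0.0629 | -0.020 0.0619 | -0.016 0.0534 | -0.012 0.0533 | -0.008 0.0535 | -0.004 0.0536 | 0.000 0.0535 | 0.004 0.0538 | 0.008 0.0535 | 0.012 0.0534 | 0.016 0.0536 | 0.020 0.0534 | 0.024 0.0791 | 0.028 0.0854 | 0.032 0.0854 | 
x extent -0.013867849716487274 0.011341581071125881 1048
plane slopes [-1.22549115e-02  2.99308666e-05  5.34376061e-02]
[-0.01292952  0.01127361]
[-0.01379567  0.01111314]
[-0.01361189  0.01106641]
```

View pics/t8c.png

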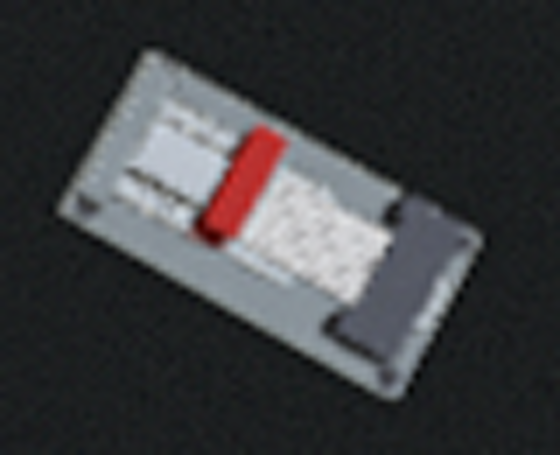

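The jaw face is at y ≈ +24.9 mm, which reads 9.9 mm of opening. The insert is flat, its tooth tops at z ≈ 53.5 mm, and it sits about 1.2 mm off-centre. Everything is within limits, so I'm handing it in.

Run:
```python
from h import *
st(); robot.close_job()
```

```text
16.31 y -0.0788 x -0.0006 z 0.2490 F y -1.06 x 0.21 z 0.57 op 0.549 [ 3.136  0.007 -0.482]
the job is handed in; nothing more can be done
```

The insert is in the holder, teeth up, clamped by the red jaw with its end under the stop's lip. I handed the job in at about 16 s of the 40 s allowed.

I gripped the small grey insert by its long sides and carried it above the lip. I then pushed the jaw open about 20 mm and held it there for 0.3 s. After that I lowered the insert until it touched the rail and let go, and the spring slid it home.

**Last checks, from the wrist camera after the gripper had backed off:**
- **Jaw:** its face was at y ≈ +24.9 mm, which means the jaw reads about 9.9 mm.
- **Insert position:** it was about 1.2 mm off the rail's centre line and in line with the rail. I did not see its end directly, because the lip covers it. Its place along the rail (y ≈ 0) is inferred from the jaw reading.
- **Insert height and tilt:** it lay flat, with a slope of about 0.01 rad. Its top read 53.5 mm against a nominal 52 mm. The rail read about 1 mm high and the jaw and lip tops up to 1 mm high, so I put this down mostly to camera calibration.
- **Bystanders and robot:** the top view showed the bin, tape, bottle and hexagon key where they were before, though the arm hid part of the key. The robot was clear of everything.

No check failed. The one disagreement was in finding the jaw: I felt contact about 1.5 mm further on than its nominal position, and I allowed for that when pushing.

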